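# Roll the trolley wheel into its chock and clip it in

## Robot

A 7-joint arm with a two-finger parallel gripper is mounted at the origin on a cart in front of the work surface, level with it; the furniture and walls round the work are solid. World frame = base frame: x ahead of the robot, y to its left, z up, the work surface at z = 0. Lengths are in m, angles in rad, forces in N, time in s.
With the tool pointing down it reaches from about 0.4 to 0.9 m from the base axis. Payload 5.6 kg.
Tool frame: the origin (TCP) lies at the centre of the arm's flange, where the gripper is bolted on; the fingertips stand 190 mm ahead of it and the grasp point (between the pads) lies 171 mm ahead of it; z points along the fingers, y is the line along which they close (so a half turn about z gives the same grasp; the last joint's range is limited). The gripper opens to 92 mm and grips with 3 to 60 N. Pads are 20 mm wide; open, the fingers measure 128 mm over their backs; the gripper's body (75 mm by 189 mm) begins 69 mm behind the grasp point.
Start: joints at [1.175, 0.468, -0.012, 1.603, 0.006, 1.071, -0.056], TCP at [0.225, -0.61, 0.405] pointing down, gripper open.
Joint ranges: [-2.53, 2.53], [-0.31, 2.02], [-1.57, 1.55], [0.28, 2.44], [-1.29, 4.43], [0.15, 1.84], [-2.92, 2.92]. Speed limits (rad/s): [2.57, 2.57, 3.14, 3.14, 3.14, 3.14, 3.14].

## Interface

Orientations are given as a unit quaternion [x, y, z, w].
In Python, from plant import readout, vision, job gives the robot as it stands.
- The arm moves only by the tool send_rows, never from a script. Its arguments are lists of equal length, an entry for each row: "angular": the turn, a rotation vector about the tool's x, y, z in rad, a list of three; "slide": the shift along the tool's x, y, z in m, a list of three; "grip": the finger opening in m, from 0 to 0.0919. In form: {"angular": [[ax, ay, az], ...], "slide": [[dx, dy, dz], ...], "grip": [grip, ...]}. A call has 1 to 10 rows; each row shifts and turns the commanded pose from where the row before left it, along the tool's axes as they then stand; what a row does not reach is not made up. A row lasts 1/10 s, in which the tool goes at most 50 mm and 8.59 degrees, less where a joint would pass 70% of its speed; a pose out of reach is approached as far as the arm can. A call is refused whole if a number of a shift passes 0.05 or a number of a turn 0.15, either way. A call with a gripper value outside its range is refused whole. The fingers move at their own pace and stop on an object; "force" is the grip in N (left out, the last holds). Time passes only in rows, so rows that do not move let the fingers close. It gives the time, the measured TCP pose, the force, the opening and the grip force at its end, in the units of the state.
- readout.read_state(): the state, without advancing time (a new reading comes with each control period).
- vision.get_image(name): name is "side" or "top" or "wrist"; returns a dict with "frame" (420x560x3 uint8, blue, green, red), "K" (3x3 intrinsics, pixels), "T" (4x4, takes a point from camera to world coordinates). Camera axes: x right, y up, looking along -z (the intrinsics and any distortion apply to the point x, -y, -z); pixel columns grow to the right and rows downward; lengths in m; the calibration is good to about 2 mm. A picture is of the moment at which its call begins. There is no depth.
- job.close_job(): hands the job in; it is judged then, once.
The state is a dict: "clock": time; "joint_positions": joint angles; "qd": joint speeds; "effort": joint torques, N m; "ee_pos": TCP position; "orientation": TCP orientation; "ft_force": force on the tool from outside, world axes, zero at the start; "ft_torque": the same for the moment, N m; "width": finger opening in m; "grip_force": force on a finger pad.
Only numpy, scipy, OpenCV 4.12 (cv2) and the standard library are available. Lean on these libraries where they do the work, as an engineer would, in place of code of your own. Each camera call takes 0.05 s, during which the arm holds its last target. There are 200 camera calls.

## Task

Roll the trolley wheel across the bench on its rim, round the pan and the scourer, into the aluminium wheel chock through the chock's flared mouth, so that it drops between the two low bars. It must really roll (more than one full turn), never be lifted off the bench or fall over. Then swing the red-sleeved wire bail over until its sleeve lies on the tyre, leave the wheel parked upright and leave everything else on the bench where it is.

Things in the scene. Friction and masses are not known exactly. Their poses are not given: they have to be found in the camera images.
- wheel: Wheel on its rim: tyre 80 mm across, 26 mm wide; from each blue face a 20 mm thick steel axle end with a domed tip, 60 mm over both tips. 0.28-0.46 kg. Origin: hub centre, 40 mm up. y = axle; at the start z is up, x along its rolling line; both turn as it rolls. Fingers astride the tyre push both axle ends from behind; pinching the tyre stops or swivels it; pushed at 0.1 m/s, it coasts on 3 cm.
- chock: Aluminium chock, fixed. Origin on the bench under a parked hub. The wheel enters from -x moving along +x, axle along y, over a bar (5 mm high, x -30 to -20 mm; hub rises 5 mm), and drops on the bench before an equal bar at x +20 to +30. Side guides 12 mm high, 36 mm apart inside from x -30 to +65, flared to 62 mm at the mouth, x -60. Hinge blocks 26 mm high at x +56, y +-33.
- bail (a joint): Wire bail hinged on the chock on a line along its y at x +56 mm, height 16 mm. 0 rad: leaning 40 degrees back, away from the mouth (open); grows as it swings up (0.70 upright) and over towards the mouth; about 1.22 when the sleeve lies on a parked wheel's tyre. Stays where left (friction: under 1 N at the sleeve); pushing the sleeve from behind swings it.
- bail_bar (a point): Middle of the bail's cross bar, 75 mm from the hinge: a red sleeve 10 mm thick and 38 mm long, parallel to the chock's y, between two 6 mm wire legs 48 mm apart.
- pan: Bystander: small steel pan, 108 (x) x 176 (y) mm over its rim, 65 mm high, open at the top; origin at the centre of its underside. Stands between the wheel's place and the chock; leave it alone.
- scourer: Bystander: flat blue scouring pad 68 (x) x 100 (y) x 12 mm, origin at the centre of its underside, on the robot's side of the pan; leave it alone.
- pepper_mill: Bystander: wooden pepper mill, 58 mm thick, 160 mm high, at the back; origin at its foot.
- spice_jar: Bystander: spice jar with a red cap, 45 mm thick, 106 mm high, at the back; origin at its foot.
- timer: Bystander: white dial timer, the nearer of two, 68 mm wide, 50 mm high, at the back; origin at its foot.
Not all that is in view belongs to the job. What is shaped like the wheel but purple or yellow is not meant.

How it is judged:
By the outcome, as a careful person would: the job done as asked, in the order asked, and still so for the second after the job is handed in, with the robot touching nothing.
It also fails if it takes over 72 s, if anything falls off the work surface, if the arm or the gripper's body presses on something with over 40 N, if the wrist force passes 120 N, or if a joint passes its speed limit or range.

## Working session

There is one attempt and no reset: what is moved stays moved. The work goes in short steps, Python scripts to look and compute and a tool call to move; the robot and the scene stay as the last step left them, time stands still between calls to the robot, and variables do not carry over. Pictures are saved under pics/ and viewed, at most 11 in all, crops included, and the job is handed in when it is done.

Besides the shell and the picture viewer there is one more tool, called after "Call:" as a command line: name --argument value ..., lists and objects as JSON in quotes. send_rows: Moves the arm, as the interface text tells. Its arguments: {"type":"object","properties":{"angular":{"type":"array"},"slide":{"type":"array"},"grip":{"type":"array"},"force":{"type":"number"}},"required":["angular","slide","grip"]}

```bash
mkdir -p pics; ls; cat > h.py <<'E'
import numpy as np, cv2
from plant import readout, vision, job
def shot(n,f):
    d=vision.get_image(n); cv2.imwrite('pics/'+f,d['frame']); return d
def ray(d,u,v):
    K=np.array(d['K']);T=np.array(d['T'])
    p=np.linalg.inv(K)@[u,v,1]; r=T[:3,:3]@[p[0],-p[1],-p[2]]
    return T[:3,3],r
def atz(d,u,v,z):
    o,r=ray(d,u,v); return o+r*(z-o[2])/r[2]
def proj(d,P):
    K=np.array(d['K']);T=np.array(d['T'])
    c=T[:3,:3].T@(np.array(P)-T[:3,3]); q=K@[c[0],-c[1],-c[2]]; return q[:2]/q[2]
E
python3 - <<'E'
from h import *
import pickle
D={}
for n in ('top','side'):
    D[n]=shot(n,n+'0.png'); print(n,D[n].keys(),np.round(D[n]['K'],1).tolist(),np.round(D[n]['T'],3).tolist())
pickle.dump(D,open('d0.pkl','wb'))
s=readout.read_state(); print(s)
E
```

```text
pics
top dict_keys(['frame', 'K', 'T']) [[489.6, 0.0, 289.6], [0.0, 489.6, 217.0], [0.0, 0.0, 1.0]] [[0.024, 0.999, -0.046, 0.52], [-1.0, 0.024, -0.004, -0.01], [-0.002, 0.046, 0.999, 1.374], [0.0, 0.0, 0.0, 1.0]]
side dict_keys(['frame', 'K', 'T']) [[510.6, 0.0, 275.7], [0.0, 510.6, 223.5], [0.0, 0.0, 1.0]] [[-0.935, 0.215, -0.281, 0.278], [-0.353, -0.578, 0.736, 0.832], [-0.004, 0.787, 0.617, 0.761], [0.0, 0.0, 0.0, 1.0]]
{'clock': 0.1, 'joint_positions': array([ 1.17500716,  0.46828166, -0.01159086,  1.60351307,  0.00600873,
        1.07141183, -0.05627644]), 'qd': array([-0.00018071, -0.00268247, -0.0001552 , -0.00277491, -0.00052768,
       -0.0005784 ,  0.00080492]), 'effort': array([ 8.36817508e-04, -5.21647704e+01, -1.24479565e-02, -2.44367838e+01,
       -5.68444049e-02,  1.41443682e-02,  9.11863276e-05]), 'ee_pos': array([ 0.22445959, -0.60977935,  0.40384785]), 'orientation': array([ 9.84486632e-01,  1.75457824e-01, -2.00980390e-04, -7.63919189e-04]), 'ft_force': array([0.2721194 , 0.55674308, 0.82936353]), 'ft_torque': array([-0.01245951,  0.02164444, -0.02052362]), 'grip_force': 0.0, 'width': 0.09188212519767104}
```

View pics/top0.png

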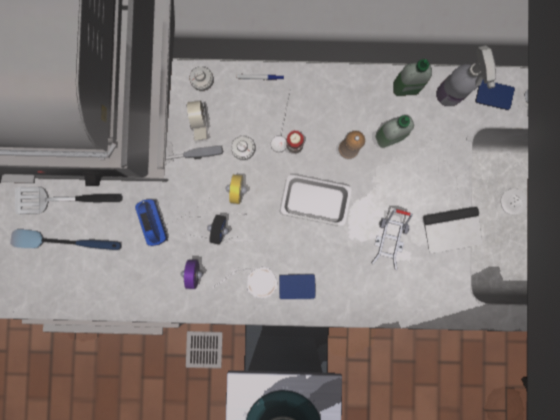

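View pics/side0.png

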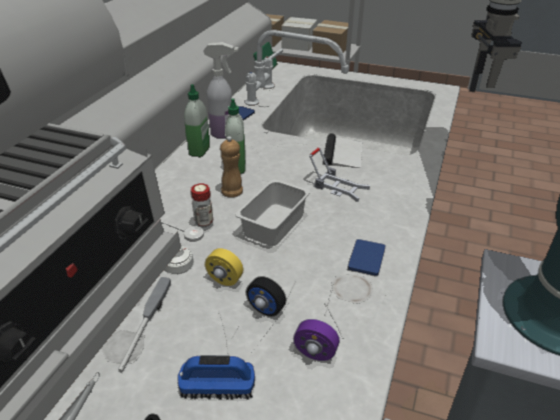

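The top view shows the wheel at about (217,229), the chock at about (390,238) with its mouth toward the bottom and its sleeve at (402,215). The pan is at (316,199) and the scourer at (297,287). I'll enlarge these areas.

```bash
python3 - <<'E'
import pickle,cv2,numpy as np
D=pickle.load(open('d0.pkl','rb'))
def c(n,x,y,w,h,s):return cv2.resize(D[n]['frame'][y:y+h,x:x+w],None,fx=s,fy=s,interpolation=cv2.INTER_CUBIC)
t=c('top',355,195,66,80,6); w=c('top',195,200,66,80,6)
a=np.hstack([t,w]); cv2.imwrite('pics/z1.png',a)
t=c('side',300,140,80,65,5); w=c('side',225,255,80,65,5)
cv2.imwrite('pics/z2.png',np.hstack([t,w]))
E
```

```text
(no output)
```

View pics/z1.png

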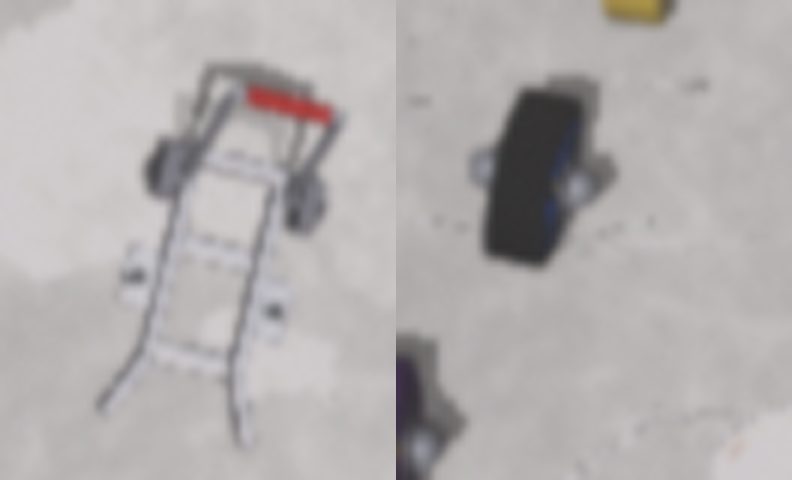

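View pics/z2.png

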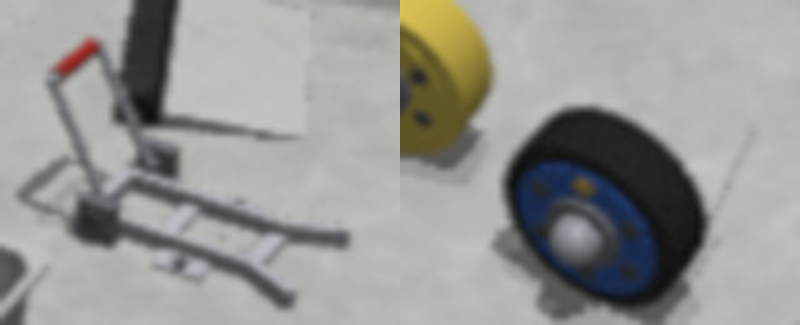

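The crops show the chock's flare tips, hinge blocks and sleeve ends clearly, as well as the wheel with its axle tips. I'll fit all the poses.

```bash
cat > fit.py <<'E'
from h import *
from scipy.optimize import least_squares, minimize
def loc(p,P):
    c,s=np.cos(p[2]),np.sin(p[2]); P=np.atleast_2d(P); return np.c_[p[0]+c*P[:,0]-s*P[:,1],p[1]+s*P[:,0]+c*P[:,1],P[:,2]]
a=np.linspace(0,2*np.pi,40)
TY=np.array([[.04*np.cos(t),y,.04+.04*np.sin(t)] for t in a for y in(-.013,.013)])
def hull(d,p):
    q=np.array([proj(d,x) for x in loc(p,TY)])
    return cv2.convexHull((q*4).astype(np.float32)).astype(np.int32)
def fitwheel(Ds,p0,span=60):
    ms=[]
    for d in Ds:
        f=d['frame'].astype(int); m=((f.max(2)<62)|((f[...,0]>f[...,2]+25)&(f.max(2)<140))).astype(np.uint8)
        u,v=proj(d,[p0[0],p0[1],.04]).astype(int); w=np.zeros_like(m); w[max(0,v-span//2):v+span//2,max(0,u-span//2):u+span//2]=1
        ms.append(cv2.resize(m*w,None,fx=4,fy=4,interpolation=cv2.INTER_NEAREST))
    def cost(p):
        c=0
        for d,m in zip(Ds,ms):
            z=np.zeros_like(m); cv2.fillConvexPoly(z,hull(d,p),1); c+=np.sum(z!=m)/m.sum()
        return c
    best=None
    for dy in (-.3,0,.3):
        s=np.array([p0[0],p0[1],p0[2]+dy]); sim=np.array([s,s+[.01,0,0],s+[0,.01,0],s+[0,0,.2]])
        r=minimize(cost,s,method='Nelder-Mead',options=dict(initial_simplex=sim,xatol=1e-4,fatol=1e-4))
        if best is None or r.fun<best.fun: best=r
    return best.x,best.fun
E
python3 - <<'E'
from fit import *
import pickle
D=pickle.load(open('d0.pkl','rb'));T,S=D['top'],D['side']
t=lambda u,v:(355+u/6-.4,195+v/6-.4); s=lambda u,v:(300+u/5-.4,140+v/5-.4)
sx,sz=.056+.075*np.sin(np.radians(40)),.016+.075*np.cos(np.radians(40))
M=[(T,t(102,408),(-.06,.031,.012)),(T,t(242,444),(-.06,-.031,.012)),(T,t(165,167),(.056,.033,.026)),(T,t(305,203),(.056,-.033,.026)),(T,t(248,97),(sx,.019,sz)),(T,t(332,115),(sx,-.019,sz)),
(S,s(98,208),(.056,.033,.022)),(S,s(158,155),(.056,-.033,.022)),(S,s(288,298),(-.06,.031,.010)),(S,s(345,240),(-.06,-.031,.01)),(S,s(57,72),(sx,.019,sz)),(S,s(97,45),(sx,-.019,sz))]
f=lambda p:np.concatenate([proj(d,loc(p,P)[0])-q for d,q,P in M])
r=least_squares(f,[.43,-.27,-.2]); print('chock',r.x,np.round(r.fun.reshape(-1,2),1).tolist())
w0=atz(T,217,229,.04); print(w0)
print('wheel',fitwheel([T,S],[w0[0],w0[1],-.2]),fitwheel([T],[w0[0],w0[1],-.2]),fitwheel([S],[w0[0],w0[1],-.2]))
for n,d,u,v in(('tipL',T,195+86/6,200+167/6),('tipR',T,195+180/6,200+188/6),('tipS',S,225+175/5,255+238/5)):print(n,atz(d,u,v,.04))
print('pan',[atz(T,u,v,.065)[:2].round(3).tolist() for u,v in((289,175),(350,184),(344,223),(282,214))])
print('scour',[atz(T,u,v,.012)[:2].round(3).tolist() for u,v in((279,275),(315,275),(315,299),(279,299))])
E
```

```text
chock [ 0.5076163  -0.27970805 -0.27857845] [[-0.8, 1.1], [-2.7, 1.8], [1.1, 1.0], [0.8, 2.1], [1.0, -3.7], [0.7, -2.4], [0.7, -1.0], [1.9, -1.2], [1.4, -0.5], [1.7, 0.1], [-2.7, 1.5], [-2.8, 1.0]]
[0.54373244 0.19159202 0.04      ]
wheel (array([ 0.54255853,  0.19271205, -0.30555876]), np.float64(0.9245353549927204)) (array([ 0.54131555,  0.18710855, -0.27432733]), np.float64(0.6182008368200836)) (array([ 0.54209332,  0.19403915, -0.34135485]), np.float64(0.25607366771159873))
tipL [0.54640175 0.21258534 0.04      ]
tipR [0.53790998 0.16960014 0.04      ]
tipS [0.54744965 0.2113521  0.04      ]
pan [[0.693, -0.001], [0.673, -0.165], [0.568, -0.151], [0.588, 0.015]]
scour [[0.421, 0.02], [0.424, -0.079], [0.358, -0.081], [0.355, 0.018]]
```

Call:
send_rows --angular '[[0,0,0],[0,0,0],[0,0,0],[0,0,0],[0,0,0],[0,0,0],[0,0,0],[0,0,0]]' --slide '[[0.024,-0.0268,0],[0.024,-0.0268,0],[0.024,-0.0268,0],[0.024,-0.0268,0],[0.024,-0.0268,0],[0.024,-0.0268,0],[0.024,-0.0268,0],[0.024,-0.0268,0]]' --grip '[0.09,0.09,0.09,0.09,0.09,0.09,0.09,0.09]'

```text
clock: 0.9
ee_pos: [0.3309, -0.3409, 0.4045]
orientation: [0.984, 0.175, -0.0, -0.0]
ft_force: [0.4, 0.1, -0.2]
width: 0.0902
grip_force: 0.0
```

Call:
send_rows --angular '[[0,0,0],[0,0,0],[0,0,0],[0,0,0],[0,0,0],[0,0,0],[0,0,0],[0,0,0]]' --slide '[[0.024,-0.0268,0],[0.024,-0.0268,0],[0.024,-0.0268,0],[0.024,-0.0268,0],[0.024,-0.0268,0],[0.024,-0.0268,0],[0.024,-0.0268,0],[0.024,-0.0268,0]]' --grip '[0.09,0.09,0.09,0.09,0.09,0.09,0.09,0.09]'

```text
clock: 1.7
ee_pos: [0.4369, -0.0735, 0.4046]
orientation: [0.985, 0.175, -0.0, 0.0]
ft_force: [0.8, 0.5, -0.3]
width: 0.0903
grip_force: 0.0
```

Call:
send_rows --angular '[[0,0,0],[0,0,0],[0,0,0],[0,0,0],[0,0,0],[0,0,0],[0,0,0],[0,0,0]]' --slide '[[0.024,-0.0268,0],[0.024,-0.0268,0],[0.024,-0.0268,0],[0.024,-0.0268,0],[0.024,-0.0268,0],[0.024,-0.0268,0],[0.024,-0.0268,0],[0.024,-0.0268,0]]' --grip '[0.09,0.09,0.09,0.09,0.09,0.09,0.09,0.09]'

```text
clock: 2.5
ee_pos: [0.5432, 0.1938, 0.4042]
orientation: [0.985, 0.175, -0.0, 0.0]
ft_force: [-0.8, -0.2, -0.1]
width: 0.0898
grip_force: 0.0
```

Call:
send_rows --angular '[[0,0,0.0816],[0,0,0.0816],[0,0,0.0816],[0,0,0.0816],[0,0,0.0816],[0,0,0.0816],[0,0,0.0816],[0,0,0.0816],[0,0,0]]' --slide '[[0,0,0],[0,0,0],[0,0,0],[0,0,0],[0,0,0],[0,0,0],[0,0,0],[0,0,0],[0,0,0]]' --grip '[0.09,0.09,0.09,0.09,0.09,0.09,0.09,0.09,0.09]'

```text
clock: 3.4
ee_pos: [0.5428, 0.1925, 0.4043]
orientation: [0.989, -0.15, -0.0, 0.0]
ft_force: [-0.5, -0.6, -0.4]
width: 0.0902
grip_force: 0.0
```

Now the wrist camera, to refine the wheel's pose.

```bash
python3 - <<'E'
from fit import *
import pickle
d=shot('wrist','w1.png'); pickle.dump(d,open('w1.pkl','wb'))
print(np.round(d['T'],3).tolist(),proj(d,[.543,.192,.08]),proj(d,[.543,.192,.0]))
r=fitwheel([d],[.543,.192,-.3],span=420); print(r)
f=d['frame'].copy(); cv2.polylines(f,[(hull(d,r[0])/4).astype(np.int32)],True,(0,255,0),1); cv2.imwrite('pics/w1b.png',f)
print(readout.read_state()['joint_positions'].round(2))
E
```

```text
[[-0.295, 0.924, 0.244, 0.611], [-0.955, -0.286, -0.074, 0.171], [0.002, -0.255, 0.967, 0.384], [0.0, 0.0, 0.0, 1.0]] [279.09584369 199.64922448] [279.13960227 182.40095086]
(array([ 0.544166  ,  0.18957288, -0.19186153]), np.float64(0.9423835820895522))
[-0.1   0.38 -0.38  1.77  0.16  1.03 -2.41]
```

View pics/w1b.png

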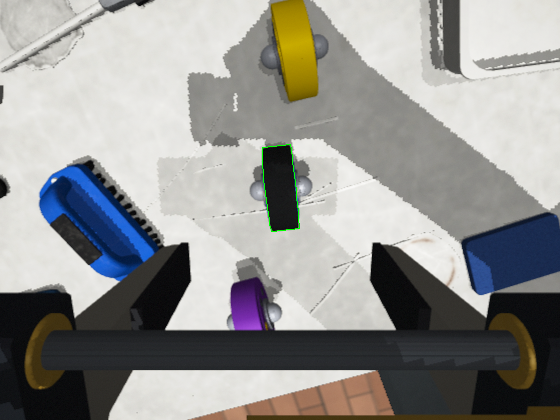

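The outline fits the black wheel: hub (280,188) px, pose (0.544, 0.190, yaw −0.19). I'll lower onto the tyre, pinch it gently and swivel it on the spot.

Call:
send_rows --angular '[[0,0,-0.109],[0,0,0],[0,0,0],[0,0,0],[0,0,0],[0,0,0],[0,0,0],[0,0,0]]' --slide '[[0,0,0],[0.0018,0.0027,0.03],[0,0,0.03],[0,0,0.03],[0,0,0.03],[0,0,0.025],[0,0,0.014],[0,0,0]]' --grip '[0.09,0.08,0.07,0.06,0.05,0.045,0.04,0.036]' --force 6

```text
clock: 4.25
ee_pos: [0.5435, 0.1893, 0.2438]
orientation: [0.995, -0.095, -0.002, 0.001]
ft_force: [-0.0, 0.7, -0.4]
width: 0.0369
grip_force: 0.0
```

Call:
send_rows --angular '[[0,0,0],[0,0,0],[0,0,0],[0,0,0],[0,0,0],[0,0,0]]' --slide '[[0,0,0],[0,0,0],[0,0,0],[0,0,0],[0,0,0],[0,0,0]]' --grip '[0.034,0.032,0.03,0.028,0.025,0.022]' --force 6

```text
clock: 4.85
ee_pos: [0.5445, 0.1901, 0.2465]
orientation: [0.995, -0.095, 0.001, -0.001]
ft_force: [-0.1, 1.5, 3.2]
width: 0.026
grip_force: 6.0
```

Call:
send_rows --angular '[[0,0,-0.07],[0,0,-0.073],[0,0,-0.073],[0,0,-0.073],[0,0,-0.073],[0,0,-0.073],[0,0,-0.073],[0,0,-0.073],[0,0,-0.073],[0,0,-0.073]]' --slide '[[0,0,0],[0,0,0],[0,0,0],[0,0,0],[0,0,0],[0,0,0],[0,0,0],[0,0,0],[0,0,0],[0,0,0]]' --grip '[0.022,0.022,0.022,0.022,0.022,0.022,0.022,0.022,0.022,0.022]'

```text
clock: 5.85
ee_pos: [0.5444, 0.1897, 0.2463]
orientation: [0.964, 0.266, 0.0, 0.0]
ft_force: [0.0, -0.2, 3.4]
width: 0.0259
grip_force: 6.0
```

Call:
send_rows --angular '[[0,0,-0.073],[0,0,-0.073],[0,0,-0.073],[0,0,-0.073],[0,0,-0.073],[0,0,-0.073],[0,0,-0.073],[0,0,-0.073],[0,0,-0.073],[0,0,-0.073]]' --slide '[[0,0,0],[0,0,0],[0,0,0],[0,0,0],[0,0,0],[0,0,0],[0,0,0],[0,0,0],[0,0,0],[0,0,0]]' --grip '[0.022,0.022,0.022,0.022,0.022,0.022,0.022,0.022,0.022,0.022]'

```text
clock: 6.85
ee_pos: [0.5445, 0.1896, 0.2463]
orientation: [0.805, 0.593, 0.0, 0.0]
ft_force: [-0.3, -0.9, 4.4]
width: 0.026
grip_force: 6.0
```

Call:
send_rows --angular '[[0,0,0],[0,0,0],[0,0,0],[0,0,0]]' --slide '[[0,0,0],[0,0,0],[0,0,0],[0,0,0]]' --grip '[0.022,0.022,0.034,0.034]'

```text
clock: 7.25
ee_pos: [0.544, 0.1893, 0.2453]
orientation: [0.806, 0.591, -0.0, 0.0]
ft_force: [-0.0, -0.8, 0.7]
width: 0.034
grip_force: 0.0
```

```bash
python3 - <<'E'
from fit import *
import pickle
D=[shot('top','t2.png'),shot('side','s2.png')]
print(fitwheel(D[1:],[.544,.19,1.26]),fitwheel(D[:1],[.544,.19,1.26]))
s=readout.read_state();print(s['ee_pos'],2*np.arctan2(s['orientation'][1],s['orientation'][0]),s['width'],s['joint_positions'].round(2))
D=pickle.load(open('d0.pkl','rb'));T,S=D['top'],D['side']
t=lambda u,v:(355+u/6-.4,195+v/6-.4); s=lambda u,v:(300+u/5-.4,140+v/5-.4)
M=[(T,t(102,408),(-.06,.031,.012)),(T,t(242,444),(-.06,-.031,.012)),(T,t(165,167),(.056,.033,.026)),(T,t(305,203),(.056,-.033,.026)),
(S,s(98,208),(.056,.033,.022)),(S,s(158,155),(.056,-.033,.022)),(S,s(288,298),(-.06,.031,.010)),(S,s(345,240),(-.06,-.031,.01))]
f=lambda p:np.concatenate([proj(d,loc(p,P)[0])-q for d,q,P in M])
r=least_squares(f,[.43,-.27,-.2]); print('chock',r.x,np.round(r.fun.reshape(-1,2),1).tolist())
for d,g in((T,'t'),(S,'s')):
    for y in(.019,-.019):
        for th in (0,.1,.2,-.1): a=np.radians(40)-th; print(g,y,th,proj(d,loc(r.x,(.056+.075*np.sin(a),y,.016+.075*np.cos(a)))[0]).round(1))
print(t(248,97),t(332,115),s(57,72),s(97,45))
E
```

```text
(array([0.55198434, 0.19150394, 1.74158227]), np.float64(0.38103658536585366)) (array([0.51326151, 0.16347704, 0.63082085]), np.float64(0.7115907190635451))
[0.54402044 0.1893861  0.24532959] 1.2656995546150773 0.03394530068500734 [ 0.12  0.68 -0.68  1.86  0.58  0.81 -1.17]
chock [ 0.51136181 -0.27935722 -0.23323802] [[-0.1, 0.5], [-1.7, 0.2], [-0.0, -0.1], [-0.1, -0.0], [-0.7, -0.6], [-0.4, -1.1], [0.9, -1.0], [0.3, -0.8]]
t 0.019 0 [395.  205.5]
t 0.019 0.1 [394.8 207.6]
t 0.019 0.2 [394.5 209.8]
t 0.019 -0.1 [395.1 203.6]
t -0.019 0 [408.8 209.1]
t -0.019 0.1 [408.7 211.2]
t -0.019 0.2 [408.5 213.5]
t -0.019 -0.1 [408.9 207.3]
s 0.019 0 [306.2 156.1]
s 0.019 0.1 [308.2 155.3]
s 0.019 0.2 [310.4 154.7]
s 0.019 -0.1 [304.4 157.2]
s -0.019 0 [313.6 150.1]
s -0.019 0.1 [315.6 149.2]
s -0.019 0.2 [317.8 148.6]
s -0.019 -0.1 [311.8 151.2]
(395.93333333333334, 210.76666666666665) (409.93333333333334, 213.76666666666665) (311.0, 154.0) (319.0, 148.6)
```

Call:
send_rows --angular '[[0,0,0],[0,0,0],[0,0,0],[0,0,0],[0,0,0],[0,0,0]]' --slide '[[0.013,0,0],[0.013,0,0],[0,0,0.01],[0,0,0.011],[0,0,0.01],[0,0,0]]' --grip '[0.034,0.034,0.034,0.034,0.034,0.034]'

```text
clock: 7.95
ee_pos: [0.5512, 0.2136, 0.2123]
orientation: [0.806, 0.591, -0.002, -0.0]
ft_force: [-0.0, 0.1, 0.2]
width: 0.0341
grip_force: 0.0
```

Call:
send_rows --angular '[[0,0,0],[0,0,0],[0,0,0],[0,0,0],[0,0,0],[0,0,0],[0,0,0],[0,0,0],[0,0,0],[0,0,0]]' --slide '[[-0.001,0,0],[-0.002,0,0],[-0.003,0,0],[-0.004,0,0],[-0.005,0,0],[-0.006,0,0],[-0.007,0,0],[-0.008,0,0],[-0.008,0,0],[-0.008,0,0]]' --grip '[0.034,0.034,0.034,0.034,0.034,0.034,0.034,0.034,0.034,0.034]'

```text
clock: 8.95
ee_pos: [0.5361, 0.1639, 0.2146]
orientation: [0.806, 0.591, -0.0, 0.0]
ft_force: [0.6, -0.2, -0.0]
width: 0.0334
grip_force: 0.0
```

```bash
python3 - <<'E'
from fit import *
d=shot('side','s3.png'); s=readout.read_state(); p=s['ee_pos']; print(p,s['ft_force'],2*np.arctan2(s['orientation'][1],s['orientation'][0]))
u,v=proj(d,[p[0],p[1],.05]).astype(int); f=d['frame'][v-60:v+60,u-80:u+80]; cv2.imwrite('pics/s3z.png',cv2.resize(f,None,fx=4,fy=4,interpolation=cv2.INTER_CUBIC))
E
```

```text
[0.53590348 0.16258684 0.21435783] [-0.53139103 -1.48819337 -0.06803904] 1.2644392469699899
```

View pics/s3z.png

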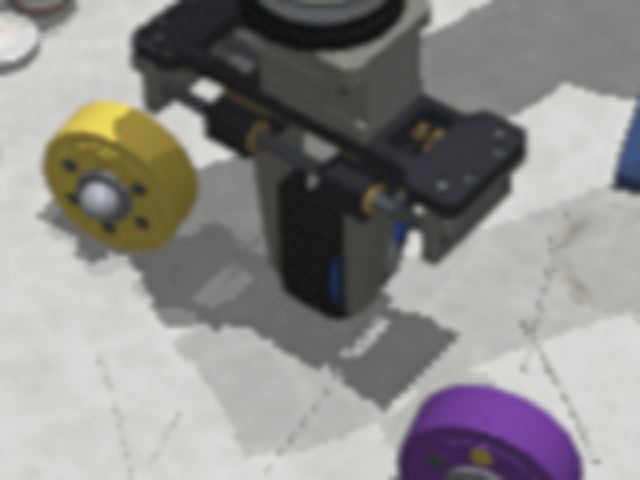

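Call:
send_rows --angular '[[0,0,0],[0,0,0],[0,0,0],[0,0,0],[0,0,0],[0,0,0],[0,0,0],[0,0,0],[0,0,0],[0,0,0]]' --slide '[[-0.004,0,0],[-0.006,0,0],[-0.008,0,0],[-0.008,0,0],[-0.008,0,0],[-0.008,0,0],[-0.008,0,0],[-0.008,0,0],[-0.008,0,0],[-0.008,0,0]]' --grip '[0.034,0.034,0.034,0.034,0.034,0.034,0.034,0.034,0.034,0.034]'

```text
clock: 10.0
ee_pos: [0.5139, 0.0936, 0.2147]
orientation: [0.806, 0.592, -0.0, 0.0]
ft_force: [-0.2, 0.1, -0.2]
width: 0.0345
grip_force: 0.0
```

Call:
send_rows --angular '[[0,0,0],[0,0,0],[0,0,0],[0,0,0],[0,0,0],[0,0,0],[0,0,0],[0,0,0],[0,0,0],[0,0,0]]' --slide '[[-0.008,0,0],[-0.008,0,0],[-0.008,0,0],[-0.008,0,0],[-0.008,0,0],[-0.008,0,0],[-0.008,0,0],[-0.008,0,0],[-0.008,0,0],[-0.008,0,0]]' --grip '[0.034,0.034,0.034,0.034,0.034,0.034,0.034,0.034,0.034,0.034]'

```text
clock: 11.0
ee_pos: [0.4899, 0.0173, 0.2147]
orientation: [0.806, 0.592, -0.0, 0.0]
ft_force: [-0.4, -0.8, 0.7]
width: 0.0338
grip_force: 0.0
```

```bash
python3 - <<'E'
from fit import *
d=shot('side','s4.png'); s=readout.read_state(); p=s['ee_pos']; print(p,s['ft_force'],2*np.arctan2(s['orientation'][1],s['orientation'][0]))
u,v=proj(d,[p[0],p[1],.05]).astype(int); f=d['frame'][v-60:v+60,u-80:u+80]; cv2.imwrite('pics/s4z.png',cv2.resize(f,None,fx=4,fy=4,interpolation=cv2.INTER_CUBIC))
E
```

```text
[0.48958356 0.01596016 0.21445585] [-0.85867313 -1.55975033 -0.27745964] 1.2643822366966466
```

View pics/s4z.png

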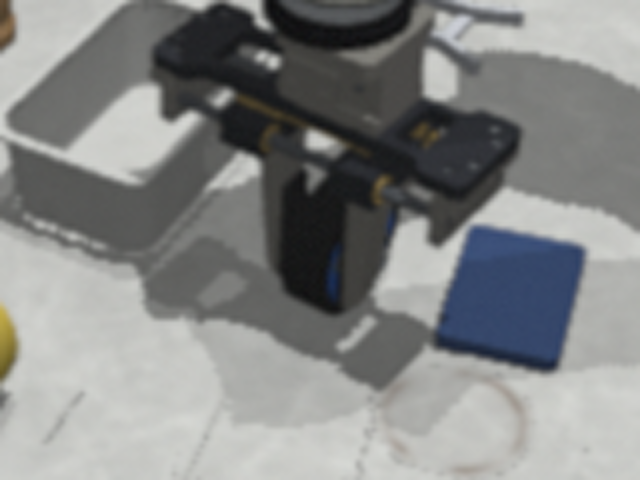

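The wheel is centred and upright between the fingers, clear of both the pan and the scourer. I'll carry on to the swivel point.

Call:
send_rows --angular '[[0,0,0],[0,0,0],[0,0,0],[0,0,0],[0,0,0],[0,0,0],[0,0,0],[0,0,0],[0,0,0],[0,0,0]]' --slide '[[-0.004,0,0],[-0.006,0,0],[-0.008,0,0],[-0.008,0,0],[-0.008,0,0],[-0.008,0,0],[-0.008,0,0],[-0.008,0,0],[-0.008,0,0],[-0.008,0,0]]' --grip '[0.034,0.034,0.034,0.034,0.034,0.034,0.034,0.034,0.034,0.034]'

```text
clock: 12.05
ee_pos: [0.4677, -0.0534, 0.2147]
orientation: [0.806, 0.592, -0.0, 0.0]
ft_force: [0.2, 0.1, 0.9]
width: 0.0342
grip_force: 0.0
```

Call:
send_rows --angular '[[0,0,0],[0,0,0],[0,0,0],[0,0,0],[0,0,0],[0,0,0],[0,0,0],[0,0,0],[0,0,0],[0,0,0]]' --slide '[[-0.008,0,0],[-0.008,0,0],[-0.008,0,0],[-0.008,0,0],[-0.008,0,0],[-0.008,0,0],[-0.008,0,0],[-0.008,0,0],[-0.008,0,0],[-0.008,0,0]]' --grip '[0.034,0.034,0.034,0.034,0.034,0.034,0.034,0.034,0.034,0.034]'

```text
clock: 13.05
ee_pos: [0.4437, -0.1296, 0.2147]
orientation: [0.806, 0.592, -0.0, -0.0]
ft_force: [0.1, 0.6, 0.4]
width: 0.0342
grip_force: 0.0
```

Call:
send_rows --angular '[[0,0,0],[0,0,0],[0,0,0],[0,0,0],[0,0,0],[0,0,0],[0,0,0],[0,0,0],[0,0,0],[0,0,0]]' --slide '[[-0.008,0,0],[-0.008,0,0],[-0.008,0,0],[-0.008,0,0],[-0.008,0,0],[-0.008,0,0],[-0.008,0,0],[-0.008,0,0],[-0.007,0,0],[-0.006,0,0]]' --grip '[0.034,0.034,0.034,0.034,0.034,0.034,0.034,0.034,0.034,0.034]'

```text
clock: 14.05
ee_pos: [0.4206, -0.2031, 0.2146]
orientation: [0.806, 0.591, -0.0, 0.0]
ft_force: [0.1, 0.1, -0.4]
width: 0.0342
grip_force: 0.0
```

Call:
send_rows --angular '[[0,0,0],[0,0,0],[0,0,0],[0,0,0],[0,0,0],[0,0,0],[0,0,0],[0,0,0],[0,0,0],[0,0,0]]' --slide '[[-0.006,0,0],[-0.005,0,0],[-0.005,0,0],[-0.004,0,0],[-0.004,0,0],[-0.003,0,0],[-0.003,0,0],[-0.002,0,0],[-0.001,0,0],[-0.001,0,0]]' --grip '[0.034,0.034,0.034,0.034,0.034,0.034,0.034,0.034,0.034,0.034]'

```text
clock: 15.05
ee_pos: [0.4106, -0.2349, 0.2147]
orientation: [0.806, 0.592, 0.0, -0.0]
ft_force: [0.6, 0.3, -0.7]
width: 0.0339
grip_force: 0.0
```

```bash
python3 - <<'E'
from fit import *
import pickle
d=shot('side','s5.png'); w=shot('wrist','w5.png'); pickle.dump((d,w),open('w5.pkl','wb'))
s=readout.read_state(); p=s['ee_pos']; print(p,s['ft_force'],2*np.arctan2(s['orientation'][1],s['orientation'][0]),s['joint_positions'].round(2))
u,v=proj(d,[p[0],p[1],.05]).astype(int); f=d['frame'][max(v-60,0):v+60,u-80:u+80]; z=cv2.resize(f,(400,300),interpolation=cv2.INTER_CUBIC)
cv2.imwrite('pics/c5.png',np.hstack([z,cv2.resize(w['frame'],(400,300))]))
E
```

```text
[ 0.41055065 -0.23491883  0.21466395] [-0.30025285 -0.20017724 -0.38640606] 1.2658875580248568 [ 1.    0.6  -0.66  2.12  0.62  0.63 -0.41]
```

View pics/c5.png

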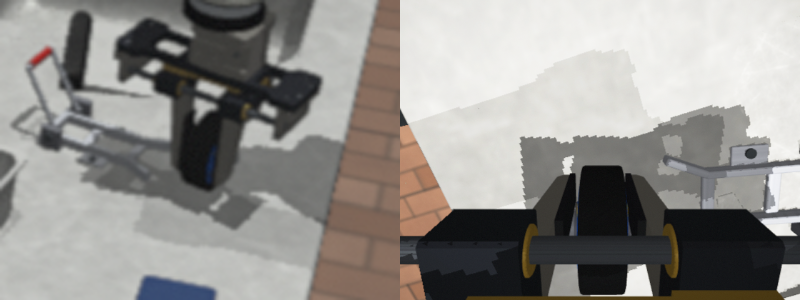

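The wheel stands upright between the fingers in front of the chock mouth. Now I'll re-pinch above the axle, swivel to the chock heading, release, and rise for a wrist look.

Call:
send_rows --angular '[[0,0,0],[0,0,0],[0,0,0],[0,0,0],[0,0,0],[0,0,0],[0,0,0],[0,0,0],[0,0,0],[0,0,0]]' --slide '[[0.002,0,-0.01],[0,0,-0.011],[0,0,-0.01],[-0.008,0,0],[-0.008,0,0],[-0.007,0,0],[0,0,0],[0,0,0],[0,0,0],[0,0,0]]' --grip '[0.034,0.034,0.034,0.034,0.034,0.034,0.031,0.028,0.025,0.022]' --force 6

```text
clock: 16.15
ee_pos: [0.4044, -0.2547, 0.2455]
orientation: [0.806, 0.592, 0.0, -0.0]
ft_force: [0.8, -0.5, -1.8]
width: 0.0261
grip_force: 6.0
```

Call:
send_rows --angular '[[0,0,0.075],[0,0,0.075],[0,0,0.075],[0,0,0.075],[0,0,0.075],[0,0,0.075],[0,0,0.075],[0,0,0.075],[0,0,0.075],[0,0,0.075]]' --slide '[[0,0,0],[0,0,0],[0,0,0],[0,0,0],[0,0,0],[0,0,0],[0,0,0],[0,0,0],[0,0,0],[0,0,0]]' --grip '[0.022,0.022,0.022,0.022,0.022,0.022,0.022,0.022,0.022,0.022]'

```text
clock: 17.15
ee_pos: [0.4041, -0.2545, 0.2455]
orientation: [0.967, 0.254, -0.0, -0.0]
ft_force: [-0.2, -0.8, -1.1]
width: 0.026
grip_force: 6.0
```

Call:
send_rows --angular '[[0,0,0.075],[0,0,0.075],[0,0,0.075],[0,0,0.075],[0,0,0.075],[0,0,0.075],[0,0,0.075],[0,0,0.075],[0,0,0.075],[0,0,0.075]]' --slide '[[0,0,0],[0,0,0],[0,0,0],[0,0,0],[0,0,0],[0,0,0],[0,0,0],[0,0,0],[0,0,0],[0,0,0]]' --grip '[0.022,0.022,0.022,0.022,0.022,0.022,0.022,0.022,0.022,0.022]'

```text
clock: 18.15
ee_pos: [0.4041, -0.2544, 0.2454]
orientation: [0.993, -0.118, -0.001, -0.0]
ft_force: [-0.5, 0.4, 0.1]
width: 0.0262
grip_force: 6.0
```

Call:
send_rows --angular '[[0,0,0],[0,0,0],[0,0,0],[0,0,0],[0,0,0],[0,0,0],[0,0,0],[0,0,0]]' --slide '[[0,0,0],[0,0,0],[0,0,0],[0,0,-0.02],[0,0,-0.04],[0,0,-0.04],[0,0,-0.04],[0,0,0]]' --grip '[0.022,0.036,0.036,0.036,0.036,0.036,0.036,0.036]'

```text
clock: 18.95
ee_pos: [0.4058, -0.2554, 0.3908]
orientation: [0.993, -0.116, 0.004, 0.003]
ft_force: [0.1, 0.4, -0.0]
width: 0.0362
grip_force: 0.0
```

```bash
python3 - <<'E'
from fit import *
import pickle
w=shot('wrist','w6.png'); pickle.dump(w,open('w6.pkl','wb'))
s=readout.read_state(); p=s['ee_pos']; yaw=2*np.arctan2(s['orientation'][1],s['orientation'][0]); print(p,s['ft_force'],yaw,s['joint_positions'].round(2))
r=fitwheel([w],[p[0],p[1],yaw],span=360); print(r)
f=w['frame'].copy(); cv2.polylines(f,[(hull(w,r[0])/4).astype(np.int32)],True,(0,255,0),1)
C=(.5114,-.2794,-.2332)
for P in((-.06,.031,.012),(-.06,-.031,.012),(.056,.033,.026),(.056,-.033,.026),(-.03,.018,.012),(-.03,-.018,.012)):
    q=proj(w,loc(C,P)[0]); cv2.drawMarker(f,tuple(q.astype(int).tolist()),(0,0,255),0,9); print(q.round(0))
cv2.imwrite('pics/w6b.png',cv2.resize(f,None,fx=1.4,fy=1.4))
E
```

```text
[ 0.40488616 -0.25519516  0.38821518] [ 0.2514307   0.68585723 -0.85056772] -0.2336610873610088 [ 0.88  0.23 -0.44  2.01  0.13  0.92 -1.43]
(array([ 0.40314657, -0.25573877, -0.23411759]), np.float64(0.9205322156082678))
[244. 142.]
[308. 142.]
[237.   5.]
[315.   5.]
[257. 110.]
[295. 110.]
```

View pics/w6b.png

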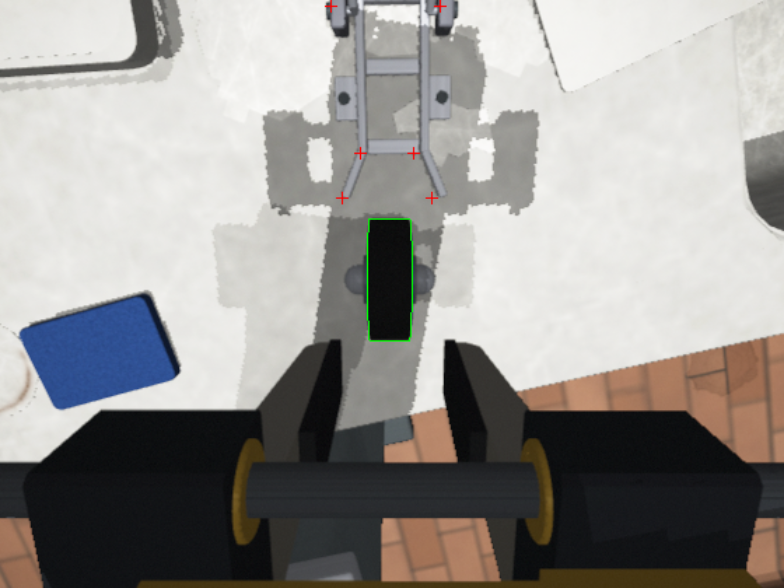

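The wheel is upright at (390,280) and straight on to the chock. The chock centreline sits at about x=393 in the enlarged image, a few pixels right of my prediction, so I'll recompute it.

```bash
python3 - <<'E'
from fit import *
import pickle
w=pickle.load(open('w6.pkl','rb'))
for u,v,z,X in((393,194,.012,-.06),(393,152,.012,-.03),(392.5,147,.005,-.025),(393,65,.005,.025),(394,12,.02,.056)):
    p=atz(w,u/1.4,v/1.4,z); print(X,p.round(4), loc((.403,-.2555,0.0),[0,0,0])[0][:0], 'in wheel frame', (np.array([[np.cos(-.234),np.sin(-.234)],[-np.sin(-.234),np.cos(-.234)]])@(p[:2]-[.4031,-.2557])).round(4))
E
```

```text
-0.06 [ 0.4552 -0.2705  0.012 ] [] in wheel frame [ 0.0541 -0.0023]
-0.03 [ 0.4823 -0.2769  0.012 ] [] in wheel frame [ 0.0819 -0.0023]
-0.025 [ 0.4857 -0.2774  0.005 ] [] in wheel frame [ 0.0854 -0.002 ]
0.025 [ 0.5363 -0.2897  0.005 ] [] in wheel frame [ 0.1375 -0.0022]
0.056 [ 0.5633 -0.2967  0.02  ] [] in wheel frame [ 0.1653 -0.0027]
```

Call:
send_rows --angular '[[0,0,0],[0,0,0],[0,0,0],[0,0,0],[0,0,0],[0,0,0],[0,0,0],[0,0,0]]' --slide '[[-0.013,0.001,0],[-0.013,0,0.02],[0,0,0.03],[0,0,0.03],[0,0,0.03],[0,0,0.03],[0,0,0.031],[0,0,0]]' --grip '[0.036,0.035,0.035,0.035,0.035,0.035,0.035,0.035]'

```text
clock: 19.8
ee_pos: [0.3758, -0.2484, 0.2105]
orientation: [0.993, -0.116, -0.005, -0.003]
ft_force: [-0.4, 0.2, 0.3]
width: 0.0352
grip_force: 0.0
```

Call:
send_rows --angular '[[0,0,0],[0,0,0],[0,0,0],[0,0,0.005],[0,0,0.005],[0,0,0.005],[0,0,0.005],[0,0,0],[0,0,0],[0,0,0]]' --slide '[[0.002,0,0],[0.004,0,0],[0.005,0,0],[0.006,0,0],[0.006,0,0],[0.006,0,0],[0.006,0,0],[0.005,0,0],[0.005,0,0],[0.005,0,0]]' --grip '[0.035,0.035,0.035,0.035,0.035,0.035,0.035,0.035,0.035,0.035]'

```text
clock: 20.8
ee_pos: [0.4276, -0.262, 0.2146]
orientation: [0.992, -0.127, -0.0, -0.0]
ft_force: [0.1, 0.6, 0.5]
width: 0.0354
grip_force: 0.3
```

Call:
send_rows --angular '[[0,0,0],[0,0,0],[0,0,0],[0,0,0],[0,0,0],[0,0,0],[0,0,0],[0,0,0],[0,0,0],[0,0,0]]' --slide '[[0.004,0,0],[0.004,0,0],[0.004,0,0],[0.004,0,0],[0.004,0,0],[0.004,0,0],[0.004,0,0],[0.004,0,0],[0.004,0,0],[0.004,0,0]]' --grip '[0.035,0.035,0.035,0.035,0.035,0.035,0.035,0.035,0.035,0.035]'

```text
clock: 21.8
ee_pos: [0.4667, -0.2722, 0.2148]
orientation: [0.992, -0.127, 0.001, 0.0]
ft_force: [-1.4, 0.0, -0.2]
width: 0.0349
grip_force: 0.0
```

Call:
send_rows --angular '[[0,0,0],[0,0,0],[0,0,0],[0,0,0],[0,0,0],[0,0,0],[0,0,0],[0,0,0],[0,0,0],[0,0,0]]' --slide '[[0.003,0,0],[0.003,0,0],[0.003,0,0],[0.003,0,0],[0.003,0,0],[0.003,0,0],[0.003,0,0],[0.003,0,0],[0,0,0],[0,0,0]]' --grip '[0.035,0.035,0.035,0.035,0.035,0.035,0.035,0.035,0.035,0.035]'

```text
clock: 22.8
ee_pos: [0.4892, -0.278, 0.2146]
orientation: [0.992, -0.127, -0.0, -0.0]
ft_force: [0.2, -0.6, -0.4]
width: 0.035
grip_force: 0.0
```

```bash
python3 - <<'E'
from fit import *
import pickle
d=shot('side','s7.png'); w=shot('wrist','w7.png'); pickle.dump((d,w),open('w7.pkl','wb'))
s=readout.read_state(); p=s['ee_pos']; print(p,s['ft_force'],2*np.arctan2(s['orientation'][1],s['orientation'][0]),s['joint_positions'].round(2))
u,v=proj(d,[p[0],p[1],.05]).astype(int); f=d['frame'][max(v-60,0):v+60,u-80:u+80]; z=cv2.resize(f,(400,300),interpolation=cv2.INTER_CUBIC)
cv2.imwrite('pics/c7.png',np.hstack([z,cv2.resize(w['frame'],(400,300))]))
E
```

```text
[ 0.48909342 -0.27796273  0.21463291] [ 0.45389294 -0.74800538  0.07357381] -0.25408922400495587 [ 0.7   0.62 -0.32  1.92  0.3   0.65 -1.62]
```

View pics/c7.png

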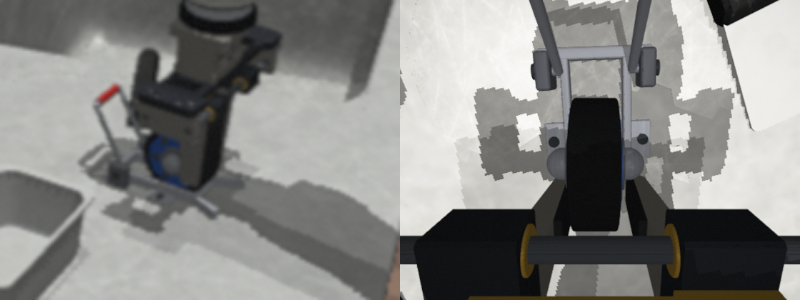

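The wheel is in the chock, upright, with the front of the tyre between the guides. I'll rise clear and check numerically.

Call:
send_rows --angular '[[0,0,0],[0,0,0],[0,0,0],[0,0,0],[0,0,0],[0,0,0],[0,0,0],[0,0,0]]' --slide '[[-0.003,0,0],[0,0,-0.02],[0,0,-0.03],[0,0,-0.03],[0,0,-0.03],[0,0,-0.03],[0,0,-0.03],[0,0,0]]' --grip '[0.038,0.038,0.038,0.038,0.03,0.02,0.01,0.0]'

```text
clock: 23.7
ee_pos: [0.4872, -0.2774, 0.3889]
orientation: [0.992, -0.127, 0.004, 0.002]
ft_force: [0.4, -0.9, 0.2]
width: 0.0079
grip_force: 0.0
```

```bash
python3 - <<'E'
from fit import *
import pickle
w=shot('wrist','w8.png');t=shot('top','t8.png');d=shot('side','s8.png'); pickle.dump((w,t,d),open('w8.pkl','wb'))
s=readout.read_state(); p=s['ee_pos']; print(p,2*np.arctan2(s['orientation'][1],s['orientation'][0]))
r=fitwheel([w],[.5106,-.2836,-.24],span=240); print(r)
# sleeve
R=[]
for n,i in(('w',w),('t',t),('s',d)):
    f=i['frame'].astype(int); m=((f[...,2]>120)&(f[...,2]>f[...,1]+60)&(f[...,2]>f[...,0]+60)).astype(np.uint8)
    g=proj(i,[.60,-.305,.08]); k,L,st,ce=cv2.connectedComponentsWithStats(m)
    c=[(np.hypot(*(ce[j]-g)),ce[j].round(1).tolist(),st[j].tolist()) for j in range(1,k) if st[j,4]>8]; print(n,g.round(1),sorted(c)[:2])
    if c and min(c)[0]<40: R.append((i,min(c)[1]))
C=(.5106,-.2836,-.240)
res=lambda X:np.concatenate([proj(i,X)-q for i,q in R])
q=least_squares(res,[.6,-.3,.08]); print(q.x,q.fun.round(1))
e=q.x[:2]-C[:2]; c,s_=np.cos(C[2]),np.sin(C[2]); print('chock frame',c*e[0]+s_*e[1],-s_*e[0]+c*e[1])
E
```

```text
[ 0.48574071 -0.27714004  0.38407013] -0.2542521268145075
(array([ 0.5101129 , -0.28189659, -0.25572559]), np.float64(0.603217299578059))
w [275.4  53.7] [(np.float64(3.5160431357298503), [273.3, 50.8], [247, 46, 53, 10, 477])]
t [403. 212.] [(np.float64(130.54000196580122), [294.7, 139.1], [287, 131, 16, 16, 105])]
s [314.8 151.5] [(np.float64(121.234395815948), [199.6, 189.3], [191, 184, 18, 10, 56]), (np.float64(271.9780682381019), [68.7, 267.3], [67, 265, 5, 5, 11])]
[ 0.60222336 -0.30403445  0.08040611] [-0.  0.]
chock frame 0.0938545681973099 0.0019303585569829286
```

The wheel is parked at the chock origin (within ~1 mm) and the sleeve is at about x +93 mm, z 81 mm. Next I turn the closed fingers, go over the bail, come down behind it and push.

Call:
send_rows --angular '[[0,0,-0.131],[0,0,-0.131],[0,0,-0.131],[0,0,-0.131],[0,0,-0.131],[0,0,-0.131],[0,0,-0.131],[0,0,-0.131],[0,0,-0.131],[0,0,-0.131]]' --slide '[[0,0,0],[0,0,0],[0,0,0],[0,0,0],[0,0,0],[0,0,0],[0,0,0],[0,0,0],[0,0,0],[0,0,0]]' --grip '[0,0,0,0,0,0,0,0,0,0]'

```text
clock: 24.85
ee_pos: [0.4858, -0.2771, 0.3829]
orientation: [0.862, 0.506, -0.001, -0.001]
ft_force: [0.3, -0.1, -0.5]
width: 0.0007
grip_force: 0.0
```

Call:
send_rows --angular '[[0,0,-0.131],[0,0,-0.129],[0,0,0],[0,0,0],[0,0,0],[0,0,0],[0,0,0],[0,0,0]]' --slide '[[0,0,0],[0,0,0],[0.0024,0.03,0],[0,0.035,0],[0,0.04,0],[0,0.04,0],[0,0.03,0],[0,0,0]]' --grip '[0,0,0,0,0,0,0,0]'

```text
clock: 25.65
ee_pos: [0.6585, -0.3187, 0.3811]
orientation: [0.791, 0.612, 0.0, -0.002]
ft_force: [-0.1, -0.2, -0.7]
width: 0.0003
grip_force: 0.0
```

Call:
send_rows --angular '[[0,0,0],[0,0,0],[0,0,0],[0,0,0],[0,0,0],[0,0,0],[0,0,0]]' --slide '[[0,0,0.02],[0,0,0.03],[0,0,0.03],[0,0,0.023],[0,0,0.02],[0,0,0],[0,0,0]]' --grip '[0,0,0,0,0,0,0]'

```text
clock: 26.35
ee_pos: [0.6561, -0.319, 0.2615]
orientation: [0.791, 0.612, -0.0, -0.0]
ft_force: [-0.3, -0.4, 0.6]
width: 0.0004
grip_force: 0.0
```

```bash
python3 - <<'E'
from h import *
s=readout.read_state(); p=s['ee_pos']; C=(.5103,-.283,-.24); e=p[:2]-C[:2]; c,q=np.cos(C[2]),np.sin(C[2])
print(p,2*np.arctan2(s['orientation'][1],s['orientation'][0]),s['ft_force'].round(1),s['width'],'chock',c*e[0]+q*e[1],-q*e[0]+c*e[1])
E
```

```text
[ 0.65613094 -0.31895006  0.26154394] 1.3160057078735454 [-0.3 -0.4  0.6] 0.0003969963436588179 chock 0.15019655162121115 -0.0002552628347562008
```

Call:
send_rows --angular '[[0,0,0],[0,0,0],[0,0,0],[0,0,0],[0,0,0],[0,0,0],[0,0,0],[0,0,0],[0,0,0],[0,0,0]]' --slide '[[0,-0.008,0],[0,-0.008,0],[0,-0.006,0],[0,-0.006,0],[0,-0.006,0],[0,-0.006,0],[0,-0.006,0],[0,-0.006,0],[0,-0.006,0],[0,-0.006,0]]' --grip '[0,0,0,0,0,0,0,0,0,0]'

```text
clock: 27.35
ee_pos: [0.5938, -0.3028, 0.2616]
orientation: [0.791, 0.612, -0.0, -0.0]
ft_force: [1.2, -0.4, 0.2]
width: 0.0005
grip_force: 0.3
```

Call:
send_rows --angular '[[0,0,0],[0,0,0],[0,0,0],[0,0,0],[0,0,0],[0,0,0],[0,0,0],[0,0,0],[0,0,0]]' --slide '[[0,-0.006,-0.001],[0,-0.005,-0.001],[0,-0.005,-0.001],[0,-0.005,-0.001],[0,-0.005,-0.001],[0,-0.004,0],[0,-0.003,0],[0,-0.003,0],[0,0,0]]' --grip '[0,0,0,0,0,0,0,0,0]'

```text
clock: 28.25
ee_pos: [0.5591, -0.2938, 0.2666]
orientation: [0.791, 0.611, -0.0, -0.0]
ft_force: [-0.4, -0.5, 0.6]
width: 0.001
grip_force: 0.0
```

```bash
cat > sl.py <<'E'
from fit import *
s=readout.read_state(); p=s['ee_pos']; C=(.5103,-.283,-.24); e=p[:2]-C[:2]; c,q=np.cos(C[2]),np.sin(C[2])
print(p,s['ft_force'].round(1),'chock',c*e[0]+q*e[1],-q*e[0]+c*e[1])
for n in('top','side'):
    i=vision.get_image(n); f=i['frame'].astype(int); m=((f[...,2]>f[...,1]+50)&(f[...,2]>f[...,0]+50)).astype(np.uint8)
    k,L,st,ce=cv2.connectedComponentsWithStats(m)
    for th in (.4,.8,1.,1.1,1.22,1.3):
        a=np.radians(40)-th; print(n,th,proj(i,loc(C,(.056+.075*np.sin(a),0,.016+.075*np.cos(a)))[0]).round(1),end=' ')
    g=proj(i,loc(C,(.03,0,.08))[0]); print([(ce[j].round(1).tolist(),st[j].tolist()) for j in range(1,k) if np.hypot(*(ce[j]-g))<45 and st[j,4]>4])
E
python3 sl.py
```

```text
[ 0.55914332 -0.29378309  0.26660196] [-0.4 -0.5  0.6] chock 0.05000654377817158 0.0011361653077483977
top 0.4 [402.3 217.1] top 0.8 [399.7 227.9] top 1.0 [398.  233.4] top 1.1 [397.1 236. ] top 1.22 [396.  238.9] top 1.3 [395.3 240.8] []
side 0.4 [319.7 150.5] side 0.8 [329.6 152.7] side 1.0 [334.5 155.4] side 1.1 [336.8 157. ] side 1.22 [339.5 159.3] side 1.3 [341.1 160.9] [([335.5, 156.6], [333, 155, 6, 4, 11])]
```

Call:
send_rows --angular '[[0,0,0],[0,0,0],[0,0,0],[0,0,0],[0,0,0],[0,0,0]]' --slide '[[0,-0.002,0],[0,-0.002,0],[0,-0.002,0],[0,-0.001,0],[0,0,0],[0,0,0]]' --grip '[0,0,0,0,0,0]'

```text
clock: 28.95
ee_pos: [0.5527, -0.2921, 0.2667]
orientation: [0.791, 0.611, -0.0, -0.0]
ft_force: [-0.1, -0.3, -0.5]
width: 0.0
grip_force: 0.0
```

Call:
send_rows --angular '[[0,0,0],[0,0,0],[0,0,0]]' --slide '[[0,-0.001,0],[0,0,0],[0,0,0]]' --grip '[0,0,0]'

```text
clock: 29.25
ee_pos: [0.5517, -0.2918, 0.2667]
orientation: [0.791, 0.611, -0.0, -0.0]
ft_force: [0.3, -0.3, 0.6]
width: 0.0008
grip_force: 0.0
```

```bash
python3 sl.py
```

```text
[ 0.5517364  -0.29180981  0.26665261] [ 0.3 -0.3  0.6] chock 0.042342867357600414 0.0012922395666265882
top 0.4 [402.3 217.1] top 0.8 [399.7 227.9] top 1.0 [398.  233.4] top 1.1 [397.1 236. ] top 1.22 [396.  238.9] top 1.3 [395.3 240.8] []
side 0.4 [319.7 150.5] side 0.8 [329.6 152.7] side 1.0 [334.5 155.4] side 1.1 [336.8 157. ] side 1.22 [339.5 159.3] side 1.3 [341.1 160.9] [([337.4, 158.7], [336, 157, 4, 4, 9])]
```

Call:
send_rows --angular '[[0,0,0],[0,0,0],[0,0,0]]' --slide '[[0,-0.001,0],[0,0,0],[0,0,0]]' --grip '[0,0,0]'

```text
clock: 29.65
ee_pos: [0.5507, -0.2915, 0.2667]
orientation: [0.791, 0.612, -0.0, -0.0]
ft_force: [0.2, 0.2, 0.6]
width: 0.0005
grip_force: 0.0
```

Call:
send_rows --angular '[[0,0,0],[0,0,0],[0,0,0]]' --slide '[[0,-0.001,0],[0,0,0],[0,0,0]]' --grip '[0,0,0]'

```text
clock: 29.95
ee_pos: [0.5498, -0.2913, 0.2667]
orientation: [0.791, 0.612, -0.0, -0.0]
ft_force: [0.6, 0.1, -0.5]
width: 0.0005
grip_force: 0.0
```

```bash
python3 sl.py | head -1; python3 - <<'E'
from h import *
for i in range(6):
    vision.get_image('side'); print(readout.read_state()['ft_force'].round(1))
E
```

```text
[ 0.54976863 -0.29129902  0.26668546] [ 0.6  0.1 -0.5] chock 0.040310074868667264 0.0013206459876540459
[-0.4 -0.2  0.1]
[-0.3  0.5 -0.5]
[ 0.8  0.5 -0.3]
[-0.5  0.5  0.1]
[-0.1  0.7 -0.9]
[-0.5 -0.7 -0.5]
```

Call:
send_rows --angular '[[0,0,0],[0,0,0],[0,0,0],[0,0,0]]' --slide '[[0,-0.001,0],[0,-0.001,0],[0,0,0],[0,0,0]]' --grip '[0,0,0,0]'

```text
clock: 30.75
ee_pos: [0.5478, -0.2908, 0.2667]
orientation: [0.791, 0.611, -0.0, -0.0]
ft_force: [-0.3, 0.2, -0.4]
width: 0.0005
grip_force: 0.0
```

```bash
python3 sl.py; python3 - <<'E'
from h import *
a=[]
for i in range(6):
    vision.get_image('side'); a.append(readout.read_state()['ft_force'])
print(np.mean(a,0).round(2))
i=vision.get_image('wrist'); cv2.imwrite('pics/w9.png',i['frame'])
f=i['frame'].astype(int); m=((f[...,2]>f[...,1]+50)&(f[...,2]>f[...,0]+50)).astype(np.uint8)
k,L,st,ce=cv2.connectedComponentsWithStats(m); print([(ce[j].round(1).tolist(),st[j].tolist()) for j in range(1,k) if st[j,4]>15])
E
```

```text
[ 0.54781697 -0.29079307  0.26665294] [-0.3  0.2 -0.4] chock 0.03829408870701693 0.0013481781887796848
top 0.4 [402.3 217.1] top 0.8 [399.7 227.9] top 1.0 [398.  233.4] top 1.1 [397.1 236. ] top 1.22 [396.  238.9] top 1.3 [395.3 240.8] []
side 0.4 [319.7 150.5] side 0.8 [329.6 152.7] side 1.0 [334.5 155.4] side 1.1 [336.8 157. ] side 1.22 [339.5 159.3] side 1.3 [341.1 160.9] [([339.4, 159.5], [337, 157, 6, 5, 11])]
[ 0.11  0.17 -0.03]
[([239.6, 251.4], [230, 228, 22, 60, 831])]
```

```bash
python3 - <<'E'
from fit import *
i=vision.get_image('wrist'); C=(.5103,-.283,-.24)
f=i['frame'].astype(int); m=((f[...,2]>f[...,1]+50)&(f[...,2]>f[...,0]+50)).astype(np.uint8)
ys,xs=np.nonzero(m[225:292,225:256]); ys+=225; xs+=225
for y in range(230,290,8): r=xs[ys==y]; print(y,r.min() if len(r) else None,r.max() if len(r) else None)
for th in(1.0,1.1,1.15,1.2,1.25,1.3):
    a=np.radians(40)-th; print(th,[proj(i,loc(C,(.056+.075*np.sin(a),y,.016+.075*np.cos(a)))[0]).round(1).tolist() for y in(.019,0,-.019)])
z=cv2.resize(i['frame'][150:350,130:390],None,fx=3,fy=3); cv2.imwrite('pics/w9z.png',z)
E
```

```text
230 231 249
238 230 250
246 231 250
254 232 250
262 232 246
270 233 242
278 233 238
286 234 234
1.0 [[268.2, 233.1], [269.1, 271.7], [270.0, 308.1]]
1.1 [[253.2, 231.6], [254.5, 269.6], [255.8, 305.5]]
1.15 [[246.1, 230.6], [247.6, 268.3], [249.0, 304.0]]
1.2 [[239.4, 229.6], [241.1, 267.0], [242.6, 302.4]]
1.25 [[233.0, 228.5], [234.8, 265.5], [236.6, 300.6]]
1.3 [[227.0, 227.3], [229.0, 263.9], [230.8, 298.7]]
```

View pics/w9z.png

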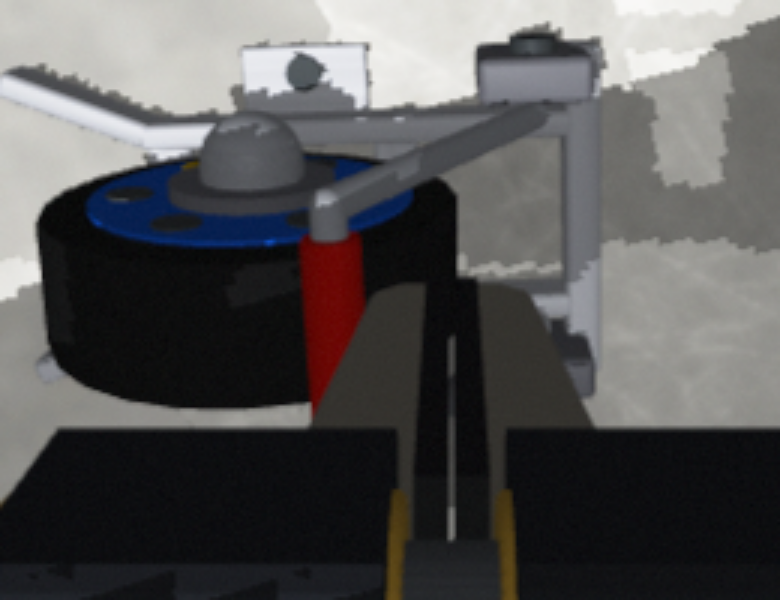

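The sleeve sits just short of the tyre at about 1.19 rad, with the fingertips behind it. I need roughly 2 mm more.

Call:
send_rows --angular '[[0,0,0],[0,0,0],[0,0,0]]' --slide '[[0,-0.0015,0],[0,0,0],[0,0,0]]' --grip '[0,0,0]'

```text
clock: 31.55
ee_pos: [0.5467, -0.2905, 0.2668]
orientation: [0.791, 0.612, 0.0, 0.0]
ft_force: [2.1, -0.4, -0.5]
width: 0.0008
grip_force: 0.9
```

Call:
send_rows --angular '[[0,0,0],[0,0,0],[0,0,0]]' --slide '[[0,-0.001,0],[0,0,0],[0,0,0]]' --grip '[0,0,0]'

```text
clock: 31.85
ee_pos: [0.546, -0.2903, 0.267]
orientation: [0.791, 0.612, 0.001, 0.001]
ft_force: [4.4, 0.1, -0.9]
width: 0.0007
grip_force: 2.4
```

```bash
cat > chk.py <<'E'
from fit import *
C=(.5103,-.283,-.24); a=[]
for k in range(4): i=vision.get_image('wrist'); a.append(readout.read_state()['ft_force'])
print('ft',np.mean(a,0).round(2),readout.read_state()['ee_pos'],readout.read_state()['clock'])
f=i['frame'].astype(int); m=((f[...,2]>f[...,1]+50)&(f[...,2]>f[...,0]+50))
for y in(234,240,246,252):
    r=np.nonzero(m[y,200:290])[0]+200; print(y,r.min() if len(r) else None,r.max() if len(r) else None)
for th in(1.15,1.2,1.22,1.25):
    t=np.radians(40)-th; print(th,[proj(i,loc(C,(.056+.075*np.sin(t),y,.016+.075*np.cos(t)))[0]).round(1).tolist() for y in(.019,0,-.019)])
E
python3 chk.py
```

```text
ft [ 4.78 -1.37 -1.64] [ 0.54604312 -0.29031036  0.2669943 ] 32.05
234 232 251
240 233 252
246 233 252
252 233 251
1.15 [[249.4, 230.5], [250.8, 268.2], [252.1, 303.8]]
1.2 [[242.6, 229.5], [244.2, 266.8], [245.7, 302.2]]
1.22 [[240.0, 229.1], [241.6, 266.3], [243.2, 301.5]]
1.25 [[236.2, 228.4], [237.9, 265.4], [239.6, 300.4]]
```

The force has risen to 5 N, so the sleeve is on the tyre. I'll back off and rise.

Call:
send_rows --angular '[[0,0,0],[0,0,0],[0,0,0],[0,0,0],[0,0,0],[0,0,0],[0,0,0],[0,0,0],[0,0,0],[0,0,0]]' --slide '[[0,0.002,0],[0,0.008,0],[0,0.015,0],[0,0.02,0],[0,0.02,-0.01],[0,0.01,-0.03],[0,0,-0.04],[0,0,-0.04],[0,0,-0.02],[0,0,0]]' --grip '[0,0,0,0,0,0,0,0,0,0]'

```text
clock: 33.05
ee_pos: [0.6187, -0.3089, 0.4102]
orientation: [0.791, 0.611, 0.001, 0.002]
ft_force: [0.2, -0.1, 1.1]
width: 0.0006
grip_force: 0.0
```

Call:
send_rows --angular '[[0,0,0],[0,0,0],[0,0,0],[0,0,0],[0,0,0]]' --slide '[[0.03,0.04,0],[0.03,0.04,0],[0.03,0.04,0],[0,0,0],[0,0,0]]' --grip '[0,0,0,0,0]'

```text
clock: 33.55
ee_pos: [0.7575, -0.2504, 0.4032]
orientation: [0.79, 0.613, -0.001, -0.002]
ft_force: [0.5, -0.1, -0.5]
width: 0.0006
grip_force: 0.0
```

```bash
sed -i 's/^s=read/import sys\ns=read/' sl.py; python3 sl.py; python3 - <<'E'
from fit import *
import pickle
D=[vision.get_image('top'),vision.get_image('side')]
print(fitwheel(D[1:],[.5103,-.283,-.24]))
d0=pickle.load(open('d0.pkl','rb'))
# bystander check
for i,n in((D[0],'top'),(D[1],'side')):
    df=(np.abs(i['frame'].astype(int)-d0[n]['frame']).max(2)>45).astype(np.uint8)
    k,L,st,ce=cv2.connectedComponentsWithStats(cv2.morphologyEx(df,cv2.MORPH_OPEN,np.ones((2,2),np.uint8)))
    print(n,[st[j].tolist() for j in range(1,k) if st[j,4]>15])
E
```

```text
[ 0.75750452 -0.25041852  0.40318901] [ 0.5 -0.1 -0.5] chock 0.2323744371892552 0.0904087947261393
top 0.4 [402.3 217.1] top 0.8 [399.7 227.9] top 1.0 [398.  233.4] top 1.1 [397.1 236. ] top 1.22 [396.  238.9] top 1.3 [395.3 240.8] [([395.8, 239.0], [390, 237, 13, 5, 33])]
side 0.4 [319.7 150.5] side 0.8 [329.6 152.7] side 1.0 [334.5 155.4] side 1.1 [336.8 157. ] side 1.22 [339.5 159.3] side 1.3 [341.1 160.9] [([339.9, 159.5], [337, 157, 7, 6, 17])]
(array([ 0.5079159 , -0.2759564 , -0.48298612]), np.float64(0.4940362595419847))
top [[336, 82, 167, 338, 26650], [455, 82, 15, 11, 125], [372, 147, 12, 18, 127], [397, 210, 17, 13, 80], [208, 213, 25, 34, 583], [475, 267, 29, 14, 324], [477, 304, 52, 29, 1420], [378, 322, 24, 8, 136], [403, 325, 16, 5, 59], [412, 368, 8, 4, 18], [316, 376, 28, 44, 819], [522, 377, 6, 12, 53], [264, 386, 11, 11, 50]]
side [[214, 0, 75, 106, 2644], [506, 0, 17, 5, 63], [509, 7, 7, 3, 18], [496, 11, 16, 5, 61], [473, 22, 13, 19, 148], [491, 36, 6, 5, 18], [556, 36, 4, 7, 21], [488, 47, 6, 8, 31], [537, 54, 23, 47, 734], [219, 56, 8, 7, 36], [554, 102, 6, 16, 58], [230, 118, 13, 13, 111], [420, 128, 30, 68, 1203], [311, 149, 12, 24, 89], [204, 153, 20, 20, 259], [325, 157, 105, 85, 3141], [242, 160, 74, 30, 1100], [309, 174, 8, 9, 35], [322, 174, 6, 6, 23], [324, 189, 13, 4, 34], [427, 199, 7, 14, 75], [556, 199, 4, 16, 33], [487, 251, 45, 26, 468], [483, 274, 4, 5, 16], [245, 277, 43, 44, 1378], [501, 316, 9, 8, 35]]
```

```bash
python3 -c "
from plant import job; print(job.close_job())"
```

```text
the job is handed in; nothing more can be done
None
```

The wheel was rolled between the pan and the scourer into the chock and parked upright, the bail's sleeve was swung over to lie on the tyre (about 1.22 rad in both camera views), and the job was handed in at about 34 s.

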